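# Close the loaded ink-stick mould

### The arm

A 6-joint arm with a two-finger parallel gripper is mounted at the origin on the work surface. World frame = base frame: x ahead of the robot, y to its left, z up, the work surface at z = 0. Lengths are in m, angles in rad, forces in N, time in s.
With the tool pointing down it reaches from about 0.275 to 0.825 m from the base axis. Payload 4.9 kg.
Tool frame: the origin (TCP) lies midway between the tips of the shut fingers; the grasp point (between the pads) lies 19 mm behind it (bot.grip_depth is the distance from the TCP to the grasp point, in m); y points along the fingers, x is the direction in which the jaws open and shut, and the axes are right-handed (so a half turn about y gives the same grasp; the last joint's range is limited). The gripper opens to 85 mm and grips with 20 to 120 N. Pads are 22 mm wide; open, the fingers measure 114 mm over their backs; the gripper's body (76 mm by 85 mm) begins 54 mm behind the grasp point. The pads swing forward as they close: fully open they stand 13 mm farther back than shut.
Start: joints at [1.098, 0.326, -0.193, 1.052, 0, 1.437], TCP at [0.183, 0.519, 0.231] pointing down, gripper open.
Joint ranges: [-2.65, 2.65], [-0.97, 1.79], [-1.3, 1.35], [-1.93, 2.1], [-1.47, 1.37], [-3.14, 3.14]. Speed limits (rad/s): [2.57, 2.57, 3.14, 3.14, 3.14, 3.14].

### API

Orientations are given as a unit quaternion [w, x, y, z].
In Python, from cell import bot gives the robot as it stands. Calls block until the motion is done:
- bot.move_pose(position, orientation): joint-space move of the TCP to a pose.
- bot.move_linear(position, speed=0.15, rotation=None, until_force=None): straight line of the TCP; rotation=None keeps the orientation; speed is the mean speed in m/s. With until_force (N) it stops when the force on the tool has changed by that much, and returns True; else False.
- bot.goto_joints(angles): joint-space move.
- bot.set_gripper(opening, grasp_force=None): opening from 0.0 (shut) to 1.0 (fully open); grasp_force is the grip in N (None keeps the last); returns when the fingers have stopped.
- bot.wait(seconds).
- bot.solve_ik(position, orientation): joint angles nearest the present ones, or None.
- bot.camera(name): name is "side" or "top"; returns the picture (420x560x3 uint8, red, green, blue); there is no depth.
- bot.calibration(name): a dict with "mtx" (3x3 intrinsics, pixels), "extrinsics" (4x4, takes a point from world to camera coordinates). Camera axes: x right, y down, z forward; pixel columns grow to the right and rows downward; lengths in m; the calibration is good to about 2 mm. A picture is of the moment at which its call begins. calibration takes no time and is no camera call.
A pose or a line that the arm cannot do raises bot.PlanningError and nothing moves.
- bot.close_job(): hands the job in, once; it reports no verdict.
Trained networks look in the newest picture that a camera, given by its name, has taken for a name from the list of things; names that differ only in an ending like _2 or _b are one class to them, and where a whole thing is asked for, a point or a joint stands for the part that bears it (a point fixed in the world has none). Each returns a list of dicts, best first, with "confidence" (0 to 1); they miss things now and then, are a little off and sometimes report something else, mostly with a low value. They report only what shows in the picture. A call takes as long as a camera call. They do not tell look-alikes from the thing itself.
- bot.search_frame(camera, thing): "bbox" ([left, top, width, height] in pixels, round what is visible of it).
Readings, each from a call of its own:
- bot.read_clock(): time.
- bot.read_joint_positions(): joint angles.
- bot.read_joint_vel(): joint speeds.
- bot.read_joint_efforts(): joint torques, N m.
- bot.read_position(): TCP position.
- bot.read_tool_rot(): TCP orientation.
- bot.read_ft_force(): force on the tool from outside, world axes, zero at the start.
- bot.read_moment(): the same for the moment, N m.
- bot.read_gripper_width(): opening from 0.0 (shut) to 1.0 (fully open).
Only numpy, scipy, OpenCV 4.12 (cv2) and the standard library are available. Lean on these libraries where they do the work, as an engineer would, in place of code of your own. Each camera call takes 0.05 s, during which the arm holds its last target. There are 200 camera calls.

### The job

Two hinged wooden moulds stand half open on the bench; one has a black ink stick lying in its recess, the other is empty. Press the lid of the loaded mould fully shut, so that its spring catch snaps in and the lid lies flush on the block with the stick inside. Leave the empty mould open.

Things in the scene. Friction and masses are not known exactly. Their poses are not given: they have to be found in the camera images.
- loaded_mould: Dark wooden block 130 (x) by 120 (y) by 40 mm high, fixed to the bench, recess with stick on top. Origin: centre of its underside; z up, y along the hinge, +x from hinge to catch. The lid's hinge line: x -60, z 46 mm, the robot's side. At x 68 to 85 mm stands a steel catch post 28 wide, 58 mm high, with a spring ball facing the lid. The empty mould is on the robot's other side; sides swap.
- loaded_lid (a joint): Wooden lid 120 wide, 20 mm thick; free edge 120, centre of pale touch plate 97 mm from hinge. Rad: 0 = shut flush, top then 60.5 mm over the bench (14.5 over the hinge line); grows as the free edge swings up, towards the robot. Starts 0.65 to 1.0, stays where left (about 3 N moves it). From 0.10 the catch resists: 8 to 10 N at the plate passes its crest at 0.05, then it snaps shut; else it stays ajar.
- ink_stick: Black ink stick, a loose bar 24 (x) by 78 (y) by 10 mm, 50 g, lying in the recess (32 by 86 by 12 mm deep, centred at x = +20 mm) of the mould to be closed, its top 2 mm below the block's top. Origin: centre of its underside.
- empty_lid (a joint): Lid of the empty mould, which has the same shape and sizes as the loaded one; angle in rad as for the loaded lid, starts at 0.65 to 1.0 and must stay open.
Things that resemble listed ones, but are neither listed nor needed, are in the scene too. What is shaped like the loaded_mould but green is not meant.

How it is judged:
At the end, for the whole second after the job is handed in: The loaded mould's lid is shut past its catch (within 0.03 rad of flush) and at rest, the ink stick lies in the recess under it, and the empty mould's lid is still open by more than 0.4 rad (value of joint loaded_lid below 0.03 rad and velocity of joint loaded_lid below 0.05 rad/s and z of ink_stick in the frame of loaded_mould between 0.022 and 0.034 m and horizontal distance between ink_stick and loaded_mould below 0.035 m and value of joint empty_lid above 0.4 rad); the robot touches nothing.
It fails at once if the empty mould's lid is pushed down (below 0.4 rad) (value of joint empty_lid below 0.4 rad).
It also fails if it takes over 32 s, if anything falls off the work surface, if the arm or the gripper's body presses on something with over 40 N, if the wrist force passes 120 N, or if a joint passes its speed limit or range.

## Working session

There is one attempt and no reset: what is moved stays moved. The work goes in short steps, each a Python script; the robot and the scene stay as the last script left them, time stands still between calls to the robot, and variables do not carry over. Pictures are saved under pics/ and viewed, about 8 in all and at most 12, crops included, and the job is handed in when it is done.

```bash
mkdir -p pics; python3 - <<'E'
from cell import bot
import cv2,numpy as np
np.set_printoptions(precision=4,suppress=True)
for c in("top","side"):
    im=bot.camera(c); cv2.imwrite(f"pics/{c}0.png",im[:,:,::-1])
    k=bot.calibration(c); print(c,k["mtx"].tolist(),k["extrinsics"])
    for t in("loaded_mould","loaded_lid","ink_stick","empty_lid"):
        print(t,[(np.round(d["bbox"],1).tolist(),round(d["confidence"],2)) for d in bot.search_frame(c,t)])
print(bot.read_clock(),bot.read_tool_rot())
E
```

```text
top [[406.79720935195525, 0.0, 288.0227026972888], [0.0, 406.79720935195525, 205.57334843158412], [0.0, 0.0, 1.0]] [[ 0.0211 -0.9997  0.0091 -0.031 ]
 [-0.9865 -0.0223 -0.1621  0.4095]
 [ 0.1622 -0.0056 -0.9867  0.8047]
 [ 0.      0.      0.      1.    ]]
loaded_mould [([96.4, 249.8, 89.7, 86.0], 0.89), ([92.5, 147.8, 94.4, 79.7], 0.88), ([212.2, 183.9, 80.5, 83.0], 0.56)]
loaded_lid [([99.4, 159.3, 65.8, 67.1], 0.72), ([93.5, 247.4, 90.0, 89.7], 0.67), ([211.4, 186.4, 84.6, 77.1], 0.62)]
ink_stick [([163.2, 178.7, 7.0, 12.4], 0.59)]
empty_lid [([378.8, 158.7, 67.1, 66.9], 0.8)]
side [[478.6491997470766, 0.0, 283.4051408488892], [0.0, 478.6491997470766, 210.63421062962496], [0.0, 0.0, 1.0]] [[ 0.9375 -0.348  -0.0095 -0.3893]
 [-0.2328 -0.6065 -0.7602  0.1366]
 [ 0.2588  0.7149 -0.6496  1.0704]
 [ 0.      0.      0.      1.    ]]
loaded_mould [([229.0, 185.6, 66.4, 50.4], 0.83), ([230.2, 113.0, 57.1, 65.4], 0.63), ([156.1, 155.6, 65.1, 41.3], 0.59)]
loaded_lid [([232.6, 110.4, 32.3, 53.0], 0.88), ([160.9, 146.9, 49.2, 37.4], 0.67)]
ink_stick []
empty_lid [([299.1, 230.3, 76.2, 82.9], 0.67)]
0.5 [-0.5771  0.5772  0.4085 -0.4086]
```

View pics/top0.png

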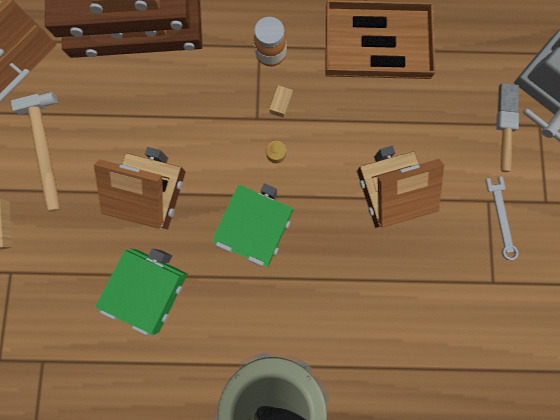

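View pics/side0.png

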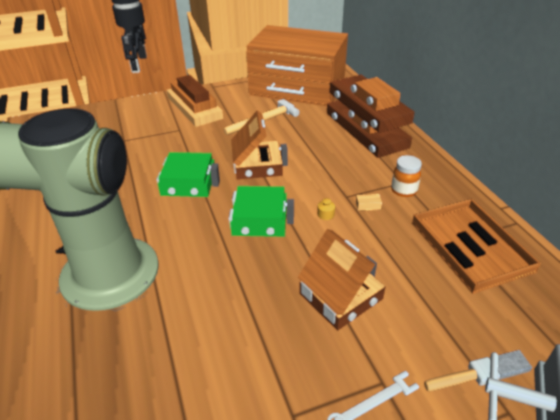

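The top view shows two brown moulds, at about (140,190) and (400,190), plus two green decoys. The dark patch in the left mould, at (165,185), matches the ink_stick detection. I'll zoom in on both recesses.

```bash
python3 - <<'E'
import cv2,numpy as np
t=cv2.imread("pics/top0.png");s=cv2.imread("pics/side0.png")
r=lambda i,x,y,w:cv2.resize(i[y:y+int(w*.75),x:x+w],(400,300),interpolation=cv2.INTER_CUBIC)
cv2.imwrite("pics/z.png",np.vstack([np.hstack([r(t,85,140,110),r(t,350,140,110)]),np.hstack([r(s,215,105,100),r(s,290,235,120)])]))
E
```

```text
(no output)
```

View pics/z.png

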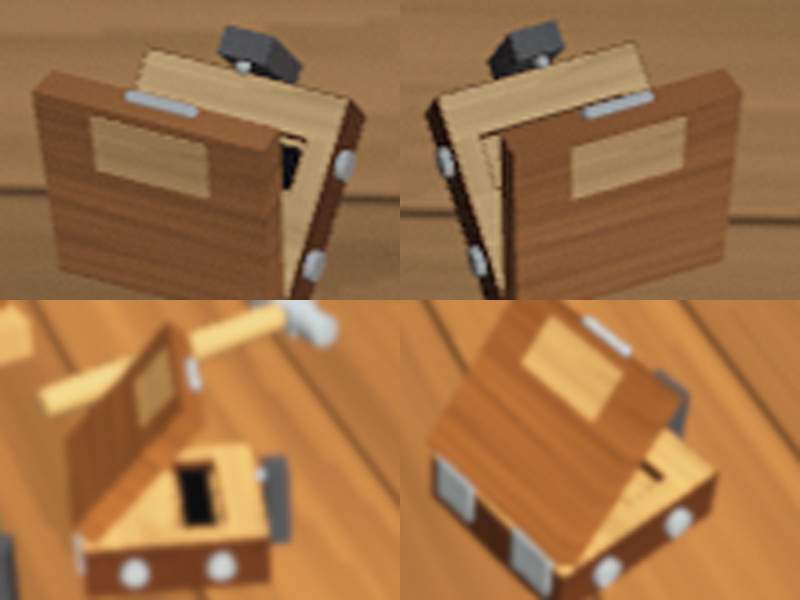

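```bash
cat > geo.py <<'E'
import numpy as np
from cell import bot
def lid(r,h,a,y=0): return np.array([-.060+r*np.cos(a)-h*np.sin(a),y,.046+r*np.sin(a)+h*np.cos(a)])
def world(p,m):
    c,s=np.cos(m[2]),np.sin(m[2]); return np.array([m[0]+c*p[0]-s*p[1],m[1]+s*p[0]+c*p[1],p[2]])
K={c:(bot.calibration(c)["mtx"],bot.calibration(c)["extrinsics"]) for c in("top","side")}
def proj(c,P):
    M,E=K[c]; q=M@(E[:3,:3]@P+E[:3,3]); return q[:2]/q[2]
E
python3 - <<'E'
from geo import *
from scipy.optimize import least_squares
T=lambda u,v:np.array([85+u*.275,140+v*.275]); S=lambda u,v:np.array([215+u*.25,105+(v-300)*.25])
B=lambda x,y:(lambda a:np.array([x,y,.04])); L=lambda r,h,y:(lambda a:lid(r,h,a,y))
obs=[("top",T(350,98),B(.065,-.06)),("top",T(148,50),B(.065,.06)),("top",T(151,157),L(.097,.0145,0)),
("top",T(38,95),L(.12,.0145,.06)),("top",T(268,152),L(.12,.0145,-.06)),("top",T(282,132),L(.12,-.0055,-.06)),
("side",S(268,540),B(.065,-.06)),("side",S(85,550),B(-.065,-.06)),("side",S(155,385),L(.097,.0145,0)),("side",S(170,325),L(.12,.0145,.06))]
f=lambda q:np.concatenate([proj(c,world(g(q[3]),q))-o for c,o,g in obs])
r=least_squares(f,[.42,.33,-.2,.8],loss="soft_l1"); print(r.x.round(4)); print(f(r.x).reshape(-1,2).round(1).tolist())
np.save("m.npy",r.x); m=r.x
for a in(m[3],.5,.2,0): print(a,world(lid(.097,.0145,a),m))
E
```

```text
[ 0.4347  0.273  -0.2249  0.8337]
[[0.4, 0.2], [0.5, -0.3], [0.9, 0.2], [-0.9, -0.9], [-0.3, -0.6], [0.5, -1.1], [-0.4, -1.0], [-2.1, 0.4], [-1.2, 0.6], [-1.5, -1.2]]
0.8337213039975093 [0.42926276 0.27425026 0.12756827]
0.5 [0.4523797  0.26896218 0.10522922]
0.2 [0.46603879 0.26583761 0.07948189]
0 [0.47073182 0.26476406 0.0605    ]
```

```bash
cat > press.py <<'E'
from geo import *
from scipy.spatial.transform import Rotation as R
m=np.load("m.npy")
def quat(t,sgn):
    n=world(np.array([np.sin(t),0,-np.cos(t)]),[0,0,m[2]]); x=sgn*np.array([-np.sin(m[2]),np.cos(m[2]),0])
    q=R.from_matrix(np.c_[x,n,np.cross(x,n)]).as_quat(); return q[[3,0,1,2]]
def pt(a,off): return world(lid(.097,.0145+off,a),m)
E
python3 - <<'E'
from press import *
for s in(1,-1):
  for a,off in((m[3],.04),(.4,0),(0,-.005),(0,.12)):
    q=bot.solve_ik(pt(a,off),quat(.6*a,s)); print(s,a,off,None if q is None else np.round(q,2))
E
```

```text
1 0.8337213039975093 0.04 [ 0.7   0.14 -0.8   0.32 -0.39  0.86]
1 0.4 0 [ 0.48  0.32 -0.62  0.44 -0.15  0.69]
1 0 -0.005 [ 0.38  0.49 -0.44  0.64  0.    0.6 ]
1 0 0.12 [ 0.38  0.35 -0.3   0.92  0.    0.6 ]
-1 0.8337213039975093 0.04 [ 0.7   0.14 -0.8   0.32 -0.39 -2.28]
-1 0.4 0 [ 0.48  0.32 -0.62  0.44 -0.15 -2.45]
-1 0 -0.005 [ 0.38  0.49 -0.44  0.64  0.   -2.54]
-1 0 0.12 [ 0.38  0.35 -0.3   0.92  0.   -2.54]
```

```bash
python3 - <<'E'
from press import *
import cv2
bot.set_gripper(0.0)
a0=m[3]
bot.move_pose(pt(a0,.09),quat(.6*a0,1))
hit=bot.move_linear(pt(a0,-.015),.05,until_force=2)
p=bot.read_position(); print("contact",hit,p,"expected",pt(a0,0),"f",bot.read_ft_force(),bot.read_clock())
for a in np.arange(a0-.1,.12,-.12):
    h=bot.move_linear(pt(a,-.002),.06,rotation=quat(.6*a,1),until_force=15)
    print(round(a,2),h,bot.read_ft_force().round(1) if hasattr(bot.read_ft_force(),'round') else bot.read_ft_force())
    if h: break
print(bot.read_position(),bot.read_clock())
for c in("top","side"): cv2.imwrite(f"pics/{c}1.png",bot.camera(c)[:,:,::-1])
t=cv2.imread("pics/top1.png")[120:270,60:260];s=cv2.imread("pics/side1.png")[60:210,160:360]
cv2.imwrite("pics/z1.png",np.hstack([cv2.resize(i,(400,300)) for i in(t,s)]))
E
```

```text
contact True [0.43000586 0.2736727  0.12637678] expected [0.42926276 0.27425026 0.12756827] f [-0.22402121  0.15598594  1.15275086] 3.9917
0.73 False [-0.  -0.1 -0. ]
0.61 False [-0.3  0.   0.1]
0.49 False [-0.5 -1.3 -0. ]
0.37 False [-0.3  0.7  0.8]
0.25 False [-0.7  0.3 -0.6]
0.13 False [-0.8  1.2  0.4]
[0.46798943 0.26522789 0.07118773] 6.0333
```

View pics/z1.png

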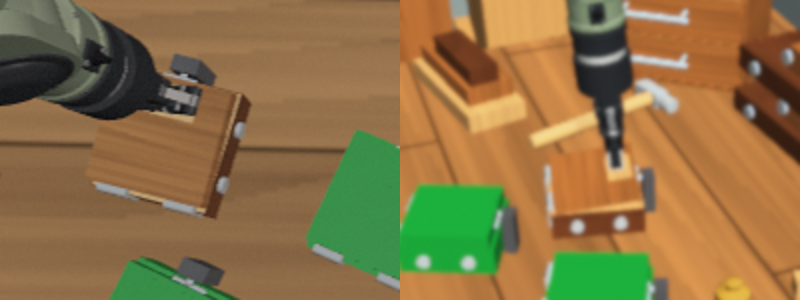

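The lid is nearly down, with the fingers on the plate (crop (180,95) top, (617,165) side). Next is the final press through the catch.

```bash
python3 - <<'E'
from press import *
import cv2
h=bot.move_linear(pt(0,-.012),.03,rotation=quat(0,1),until_force=35)
print("press",h,bot.read_position(),bot.read_ft_force(),"flush z .0605")
bot.wait(.3); print(bot.read_position(),bot.read_ft_force())
bot.move_linear(pt(0,.12),.15)
bot.goto_joints([1.098,.326,-.193,1.052,0,1.437]); print(bot.read_ft_force(),bot.read_clock())
for c in("top","side"): cv2.imwrite(f"pics/{c}2.png",bot.camera(c)[:,:,::-1])
for c,pp in(("top",0),("side",0)):
    i=cv2.imread(f"pics/{c}2.png")
    for a,col in((0,(0,255,0)),(.1,(0,0,255))):
        for y in(.06,-.06):
            u=proj(c,world(lid(.12,.0145,a,y),m)); cv2.circle(i,tuple(int(round(v*16)) for v in u),8,col,-1,shift=4)
    cv2.imwrite(f"pics/{c}2m.png",i)
t=cv2.imread("pics/top2m.png")[140:230,85:205];s=cv2.imread("pics/side2m.png")[110:200,210:330]
e=cv2.imread("pics/top2.png")[120:270,330:530];e2=cv2.imread("pics/side2.png")[210:330,270:430]
cv2.imwrite("pics/z2.png",np.vstack([np.hstack([cv2.resize(i,(400,300),interpolation=cv2.INTER_CUBIC) for i in q]) for q in((t,s),(e,e2))]))
E
```

```text
press True [0.469906   0.26517511 0.06037323] [-4.16270806 -1.2750462  14.3028704 ] flush z .0605
[0.46988134 0.26517729 0.06040695] [-3.07997613 -1.60316276 12.98517333]
[ 0.12173766 -0.20933944  0.33452262] 9.35
```

View pics/z2.png

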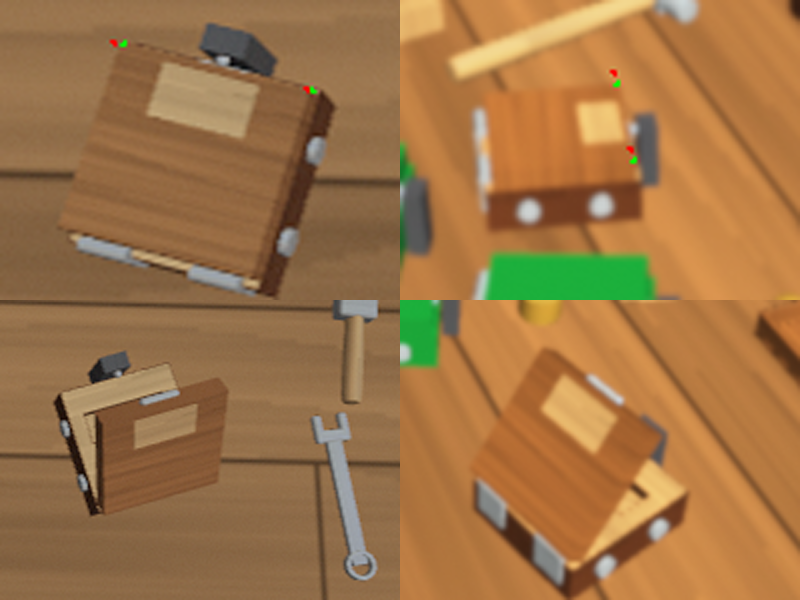

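```bash
python3 -c "
from cell import bot
bot.close_job()"
```

```text
the job is handed in; nothing more can be done
```

I pressed the loaded mould's lid shut and handed the job in; the arm motion ended at about 9.4 s of the 32 s allowed. The hand-in reported no verdict.

**What I did:** The left mould was the loaded one: its recess was black in both cameras, and the one ink_stick detection was there. I fitted its pose and lid angle (0.83 rad) from both pictures. Then I pushed the touch plate along its arc with shut fingers, pressed through the catch, and drove the arm back to its start pose.

**Last checks:**
- **Lid flush:** The press stopped on its 35 N limit with the fingertip at z = 60.4 mm, against 60.5 mm expected for flush. The catch crest would have been about 5 mm higher. I have no direct reading of the lid joint.
- **Still shut after lifting off:** In the top view the lid's free corners sit on the predicted shut positions. In the blurrier side view they look up to 2–6 px off. For the near corner, I think that is the lid's lower edge showing.
- **Ink stick:** I could not see it under the lid; I infer it is in place because the lid went fully flush.
- **Empty mould:** Its lid looks unchanged and open.
- **Robot clear:** The wrist force was about 0.4 N once the arm was back at its start pose.

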